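# Load the tablet feeder and latch its lid

## Robot

A 6-joint arm with a two-finger parallel gripper is mounted at the origin on the work surface. World frame = base frame: x ahead of the robot, y to its left, z up, the work surface at z = 0. Lengths are in m, angles in degrees, forces in N, time in s.
With the tool pointing down it reaches from about 0.275 to 0.85 m from the base axis. Payload 19 kg.
Tool frame: the origin (TCP) lies at the centre of the arm's flange, where the gripper is bolted on; the fingertips stand 173 mm ahead of it and the grasp point (between the pads) lies 155 mm ahead of it; z points along the fingers, y is the direction in which the jaws open and shut (so a half turn about z gives the same grasp; the last joint's range is limited). The gripper opens to 85 mm and grips with 20 to 120 N. Pads are 22 mm wide; open, the fingers measure 114 mm over their backs; the gripper's body (76 mm by 85 mm) begins 54 mm behind the grasp point. The pads swing forward as they close: fully open they stand 13 mm farther back than shut.
Start: joints at [67.895, 8.623, 82.357, -0, 89.026, -7.678], TCP at [0.143, 0.557, 0.405] pointing down, gripper open.
Joint ranges: [-160.23, 160.23], [-39.13, 120.54], [6.94, 153.29], [-79.49, 259.48], [9.18, 160.14], [-161.06, 161.06]. Speed limits (degrees/s): [108.29, 108.29, 127.2, 172.46, 172.46, 172.46].

## Interface

Orientations are given as [roll, pitch, yaw] about the fixed x, y, z axes, in that order (R = Rz(yaw) Ry(pitch) Rx(roll)).
In Python, from bench import ctrl gives the robot as it stands.
- The arm moves only by the tool arm_command, never from a script. Its argument "series" is one flat list of numbers, 7 for each row, row after row: the shift along the tool's x, y, z in mm, then the turn, a rotation vector about the tool's x, y, z in degrees, then the closure in counts, from 0 (fully open) to 255 (shut). In form: [x, y, z, ax, ay, az, gripper, x, y, z, ax, ay, az, gripper, ...]. A call has 1 to 12 rows; each row is the pose to reach, as a shift and turn from the pose commanded when the call began, along the tool's axes at that moment; what a row does not reach only later rows make up. A row lasts 1/12 s, in which the tool goes at most 41.7 mm and 7.16 degrees, less where a joint would pass 70% of its speed; a pose out of reach is approached as far as the arm can. A call with a gripper value outside its range is refused whole. The fingers move at their own pace and stop on an object; "newtons" is the grip in N (left out, the last holds). Time passes only in rows, so rows that repeat a pose let the fingers close. It gives the time, the measured TCP pose, the force and the opening at its end, in the units of the state.
- ctrl.get_obs(): the state, without advancing time (a new reading comes with each control period).
- ctrl.grab_frame(name): name is "scene" or "top"; returns a dict with "image" (480x640x3 uint8, red, green, blue), "vfov" (degrees; the focal length in pixels is half the picture's height over the tangent of half this angle, whatever the lens; pixels are square), "cx", "cy" (the principal point, pixels), "D" ([k1, k2, p1, p2, k3] as OpenCV has them; the pictures are not rectified), "pose" (4x4, takes a point from camera to world coordinates). Camera axes: x right, y up, looking along -z (the intrinsics and any distortion apply to the point x, -y, -z); pixel columns grow to the right and rows downward; lengths in m; the calibration is good to about 2 mm. A picture is of the moment at which its call begins. There is no depth.
- ctrl.finish_job(): hands the job in, once; it reports no verdict.
The state is a dict: "t": time; "joint_pos": joint angles; "qd": joint speeds; "tau": joint torques, N m; "eef_pos": TCP position; "tcp_rot": TCP orientation; "wrist_force": force on the tool from outside, world axes, zero at the start; "moment": the same for the moment, N m; "gripper_width": finger opening in m.
Only numpy, scipy, OpenCV 4.12 (cv2) and the standard library are available. Lean on these libraries where they do the work, as an engineer would, in place of code of your own. Each camera call takes 0.05 s, during which the arm holds its last target. There are 200 camera calls.

## Task

Load the watering-line feeder: drop the three fertiliser tablets from the tray into it through its filling neck, one after another, then swing its lid down and press it until the spring catch snaps over the lid's tongue and holds it shut. Leave the wide flat peat pellets and the other things on the bench where they are.

Things in the scene. Friction and masses are not known exactly. Their poses are not given: they have to be found in the camera images.
- feeder: tablet feeder of the watering line, fixed to the bench: black round head (120 mm foot, 100 mm over its body, 52 mm high) carrying a clear upright canister of 92 mm outside diameter that narrows at 157 to 182 mm height to a filling neck; two low pipe stubs with brass valves go out along its y axis to 120 mm from the axis, below 55 mm height. Origin on the axis at bench level, z up; its +x side carries the lid's hinge, its -x side the spring catch
- feeder_mouth (a point): centre of the filling neck's round mouth, 205 mm above the bench, opening upward: 40 mm inside diameter, 46 mm outside. The canister below is open and 157 mm deep. Axes as the feeder's. Next to the mouth the lid's hinge bracket stands 6 mm higher, 33 to 39 mm from the axis on the +x side; the catch stands 27 mm higher than the mouth, 40 to 60 mm from the axis on the -x side, 18 mm wide
- fill_lid (a joint): angle of the lid, rad: 0 = flat on the neck and shut, 1.57 = upright, larger = leaning back to the feeder's +x side. It starts open between 2.1 and 2.5 and stops at 2.6. The hinge is stiff: the lid stays where it is left, and about 1 N at its rim moves it; with fingertips behind the tongue's last 20 mm it swings over easily. Hinge pin along the feeder's y axis, 36 mm from the feeder's axis on the +x side, 209 mm above the bench
- lid_centre (a point): middle of the lid's upper face (the face that looks up when shut). The lid is a black disc, 56 mm diameter, 10 mm thick; when shut this point is on the feeder's axis, 215 mm above the bench
- lid_tongue (a point): outer end of the lid's tongue, a tab 18 mm wide and 6 mm thick that sticks out of the disc opposite the hinge, 80 mm from the hinge pin (44 mm from the disc's centre)
- catch (a joint): angle of the sprung steel catch on the neck's -x side, rad: 0 = home, where its nose stands over the shut lid's tongue; it yields outward (to the feeder's -x) up to 0.5 against its spring. The tongue, pressed down on the nose's slope, pushes it out about 0.1; the nose then snaps back over the tongue and holds the lid. First touch is with the lid about 0.15 rad open; passing it takes roughly 5 to 10 N pressed down on the lid's middle or front half
- tray: shallow black tray, 220 mm (its x) by 300 mm (its y), floor 4 mm thick, rim 16 mm high, 4 mm thick, fixed; origin under its centre. Tablets and pellets lie in it in two rows along its y
- tablet1: fertiliser tablet: a plain grey-brown upright cylinder with flat ends, 28 mm diameter, 20 mm high, 21 g; origin at its centre, z along its axis. Starts flat on the tray's floor, so its origin is 14 mm over the bench; the next thing in the tray is at least 35 mm away from its side, the tray's rim at least 27 mm
- tablet2: fertiliser tablet: a plain grey-brown upright cylinder with flat ends, 28 mm diameter, 20 mm high, 21 g; origin at its centre, z along its axis. Starts flat on the tray's floor, so its origin is 14 mm over the bench; the next thing in the tray is at least 35 mm away from its side, the tray's rim at least 27 mm
- tablet3: fertiliser tablet: a plain grey-brown upright cylinder with flat ends, 28 mm diameter, 20 mm high, 21 g; origin at its centre, z along its axis. Starts flat on the tray's floor, so its origin is 14 mm over the bench; the next thing in the tray is at least 35 mm away from its side, the tray's rim at least 27 mm
- pellet1: peat pellet, a bystander in the tray: a brown flat disc, 41 mm diameter, 10 mm high, wider than the filling neck; origin at its centre. To be left alone
- pellet2: peat pellet, a bystander in the tray: a brown flat disc, 41 mm diameter, 10 mm high, wider than the filling neck; origin at its centre. To be left alone
- clay_pot: bystander: empty terracotta pot, 84 mm diameter, 78 mm high, origin under its centre
- dibber: bystander: wooden dibber lying on the bench, 207 mm long along its x, 32 mm thick, origin under its middle
- spray_bottle: bystander: white hand spray bottle with black head, 76 mm diameter, 188 mm high, origin under its centre
- trowel: bystander: hand trowel lying along its x, 310 mm long, up to 32 mm high, origin under its middle
- carton: bystander: cardboard carton, 85 x 130 mm, 60 mm high with a raised flap to 95 mm, origin under its centre

How it is judged (in metres and radians):
On the way, in this order (a step that is already met when the one before it is completed fails the run):
1. a first tablet is in the canister (((horizontal distance between tablet1 and feeder_mouth below 0.042 m and z of tablet1 in the frame of feeder between 0.045 and 0.15 m) or (horizontal distance between tablet2 and feeder_mouth below 0.042 m and z of tablet2 in the frame of feeder between 0.045 and 0.15 m) or (horizontal distance between tablet3 and feeder_mouth below 0.042 m and z of tablet3 in the frame of feeder between 0.045 and 0.15 m))), for 0.2 s.
2. a second tablet is in the canister ((((horizontal distance between tablet1 and feeder_mouth below 0.042 m and z of tablet1 in the frame of feeder between 0.045 and 0.15 m) and (horizontal distance between tablet2 and feeder_mouth below 0.042 m and z of tablet2 in the frame of feeder between 0.045 and 0.15 m)) or ((horizontal distance between tablet1 and feeder_mouth below 0.042 m and z of tablet1 in the frame of feeder between 0.045 and 0.15 m) and (horizontal distance between tablet3 and feeder_mouth below 0.042 m and z of tablet3 in the frame of feeder between 0.045 and 0.15 m)) or ((horizontal distance between tablet2 and feeder_mouth below 0.042 m and z of tablet2 in the frame of feeder between 0.045 and 0.15 m) and (horizontal distance between tablet3 and feeder_mouth below 0.042 m and z of tablet3 in the frame of feeder between 0.045 and 0.15 m)))), for 0.2 s.
3. all three tablets are in the canister (horizontal distance between each of tablet1, tablet2, tablet3 and feeder_mouth below 0.042 m and z of tablet1 in the frame of feeder between 0.045 and 0.15 m and z of tablet2 in the frame of feeder between 0.045 and 0.15 m and z of tablet3 in the frame of feeder between 0.045 and 0.15 m), for 0.2 s.
4. the lid is shut under the catch (value of joint fill_lid below 0.04 rad and value of joint catch below 0.06 rad), for 0.2 s.
At the end, for the whole second after the job is handed in: All three tablets lie at rest inside the feeder's canister (within 42 mm of its axis, below its neck), the lid is shut (under 0.04 rad) and the catch is back home over its tongue (under 0.06 rad) (all of step 3 and all of step 4 and linear speed of each of tablet1, tablet2, tablet3 below 0.02 m/s); the robot touches nothing.
It fails at once if a peat pellet is moved by more than 25 mm (distance of any of pellet1, pellet2 from where it was at the start of the episode above 0.025 m).
It fails at once if another thing on the bench is moved by more than 30 mm (distance of any of clay_pot, dibber, spray_bottle, trowel, carton from where it was at the start of the episode above 0.03 m).
It also fails if it takes over 72 s, if anything falls off the work surface, if the arm or the gripper's body presses on something with over 40 N, if the wrist force passes 120 N, or if a joint passes its speed limit or range.

## Working session

There is one attempt and no reset: what is moved stays moved. The work goes in short steps, Python scripts to look and compute and a tool call to move; the robot and the scene stay as the last step left them, time stands still between calls to the robot, and variables do not carry over. Pictures are saved under pics/ and viewed, about 8 in all and at most 12, crops included, and the job is handed in when it is done.

Besides the shell and the picture viewer there is one more tool, called after "Emit:" by a JSON object that holds its "name" and its "arguments". arm_command: Moves the arm, as the interface text tells. Its arguments: {"type":"object","properties":{"series":{"type":"array"},"newtons":{"type":"number"}},"required":["series"]}

```bash
mkdir -p pics; ls; cat > h.py <<'E'
import numpy as np, cv2
from bench import ctrl
def grab(n):
    f=ctrl.grab_frame(n); f['image']=np.asarray(f['image']); return f
def K(f):
    F=240/np.tan(np.radians(f['vfov'])/2); return np.array([[F,0,f['cx']],[0,F,f['cy']],[0,0,1.]])
def ray(f,uv):
    p=cv2.undistortPoints(np.array(uv,float).reshape(-1,1,2),K(f),np.array(f['D'],float)).reshape(-1,2)
    d=np.c_[p[:,0],-p[:,1],-np.ones(len(p))]; T=np.array(f['pose']); return T[:3,3],d@T[:3,:3].T
def onz(f,uv,z):
    o,d=ray(f,uv); return o+d*((z-o[2])/d[:,2:3])
def proj(f,P):
    T=np.array(f['pose']); c=(np.atleast_2d(P)-T[:3,3])@T[:3,:3]
    return cv2.projectPoints(c*[1,-1,-1],np.zeros(3),np.zeros(3),K(f),np.array(f['D'],float))[0].reshape(-1,2)
def save(n,im): cv2.imwrite('pics/'+n,im[:,:,::-1])
E
python3 - <<'E'
from h import *
for n in('scene','top'):
    f=grab(n); save(n+'1.png',f['image']); print(n,f['vfov'],f['cx'],f['cy'],f['D'],np.round(f['pose'],3).tolist())
print(ctrl.get_obs())
E
```

```text
pics
scene 44.16678341486136 313.2508882800173 232.84572838954094 [0.05227841 0.         0.         0.         0.        ] [[-0.488, -0.553, 0.676, 1.48], [0.873, -0.293, 0.39, 0.579], [-0.017, 0.78, 0.625, 1.059], [0.0, 0.0, 0.0, 1.0]]
top 56.80952983315331 321.03177445737515 242.56706255051284 [-0.02746012  0.          0.          0.          0.        ] [[-0.072, 0.973, -0.218, 0.236], [-0.997, -0.069, 0.018, 0.035], [0.003, 0.219, 0.976, 1.381], [0.0, 0.0, 0.0, 1.0]]
{'t': 0.1, 'joint_pos': array([ 6.78956919e+01,  8.64734581e+00,  8.23872931e+01, -1.75234741e-03,
        8.90268438e+01, -7.68053974e+00]), 'qd': array([ 0.02290583, -0.11294436, -0.16735327, -0.00022493, -0.02344989,
       -0.0243119 ]), 'tau': array([ 4.45797632e-03, -7.14374471e+01, -5.71785414e+01, -4.08406158e-04,
        7.07315980e-03, -8.92491039e-05]), 'eef_pos': array([0.14326756, 0.55683301, 0.40416083]), 'tcp_rot': array([-1.79938835e+02, -6.48078618e-03,  1.65576259e+02]), 'wrist_force': array([-0.37996714, -0.61733807, -0.11631454]), 'moment': array([-0.0352336 ,  0.02787989,  0.06639974]), 'gripper_width': 0.08541940721989512}
```

View pics/scene1.png

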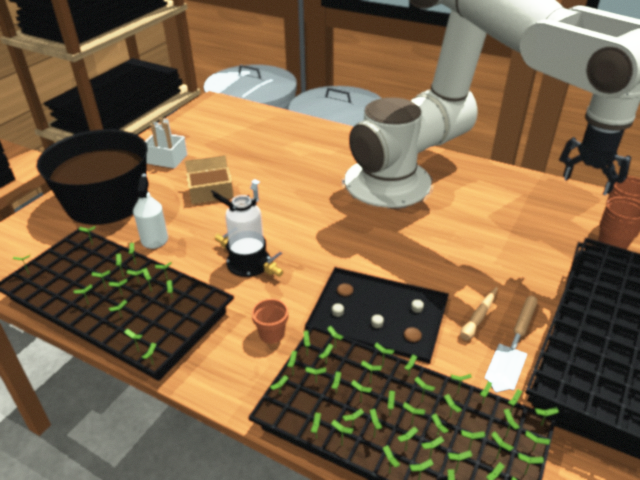

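View pics/top1.png

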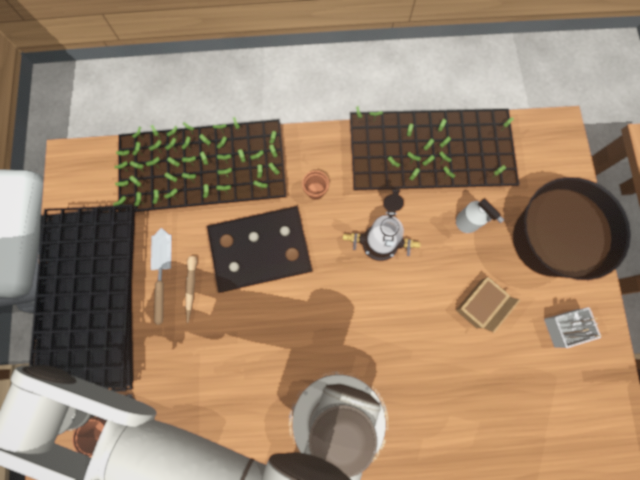

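Scene: tablets at about (338,310), (377,321), (418,306), and the feeder at (245,235) with its lid leaning left. Top: tablets at (253,237), (284,231), (234,267), feeder at (385,237), lid at (393,203). Next I'll measure the tablets and zoom in on the feeder.

```bash
python3 - <<'E'
from h import *
fs={n:grab(n) for n in('scene','top')}
box={'scene':(310,280,450,350),'top':(212,215,305,285)}
for n,f in fs.items():
    x0,y0,x1,y1=box[n]; im=f['image'][y0:y1,x0:x1].astype(int)
    m=(im.min(2)>95).astype(np.uint8)
    nn,l,s,c=cv2.connectedComponentsWithStats(m)
    for i in range(1,nn):
        if 15<s[i,4]<300:
            uv=c[i]+[x0,y0]; print(n,s[i],uv.round(1),onz(f,uv,.019).round(4))
a=cv2.resize(fs['scene']['image'][165:285,200:300],None,fx=5,fy=5,interpolation=2)
b=cv2.resize(fs['top']['image'][180:270,335:435],None,fx=5,fy=5,interpolation=2)
save('zs.png',a);save('zt.png',b)
E
```

```text
scene [  0   0  16  32 260] [314.9 290.3] [[0.5552 0.0462 0.019 ]]
scene [102  19  12  11 104] [417.5 303.8] [[0.4782 0.2887 0.019 ]]
scene [ 22  23  12  11 104] [337.6 308. ] [[0.5827 0.1245 0.019 ]]
scene [ 61  34  13  12 112] [377.3 319.2] [[0.5704 0.2239 0.019 ]]
scene [127  40  13  30 273] [444.6 336.7] [[0.5469 0.3811 0.019 ]]
top [  0   0  36   8 158] [224.1 217.3] [[0.6447 0.312  0.019 ]]
top [90  0  3 15 27] [303.4 220.3] [[0.6167 0.0602 0.019 ]]
top [68 11 10 10 78] [284.4 230.5] [[0.5877 0.1223 0.019 ]]
top [37 17 10 10 78] [253.1 236.4] [[0.5756 0.2218 0.019 ]]
top [17 47 10 10 80] [233.5 266.5] [[0.4837 0.2864 0.019 ]]
top [ 48  59  45  11 251] [288.9 280.9] [[0.4265 0.1172 0.019 ]]
```

View pics/zs.png

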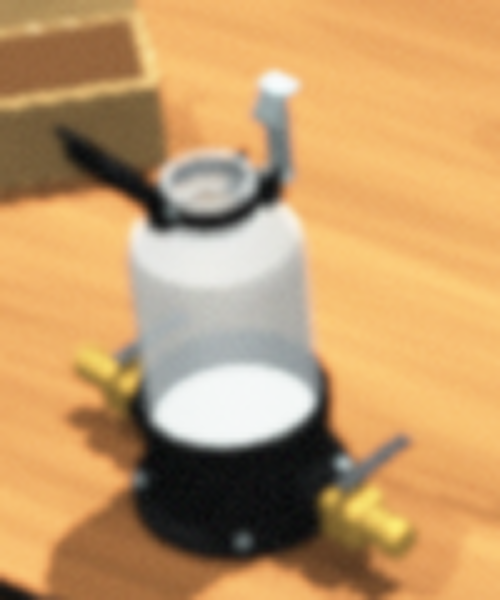

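View pics/zt.png

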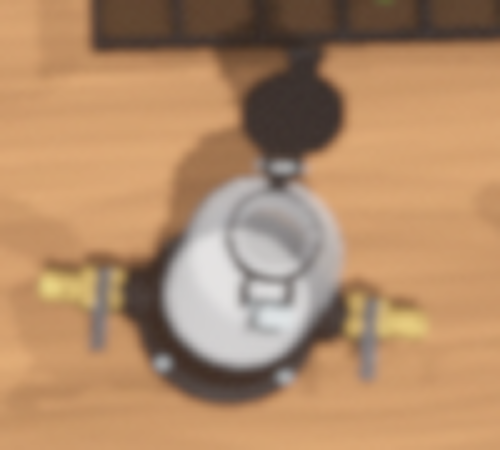

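Zooms: scene mouth centre about (241.6,201.6) and tongue tip (213,192). Top mouth about (389.8,226.8), tongue tip (396,191), and stub ends (344,236.6) and (420,244.4).

```bash
python3 - <<'E'
from h import *
f=grab('scene');g=grab('top')
def tri(a,b):
    o1,d1=ray(f,a);o2,d2=ray(g,b);d1=d1[0]/np.linalg.norm(d1);d2=d2[0]/np.linalg.norm(d2)
    s=np.linalg.lstsq(np.c_[d1,-d2],o2-o1,rcond=None)[0];p,q=o1+d1*s[0],o2+d2*s[1];return (p+q)/2,np.linalg.norm(p-q)
M=[[241.6,201.6],[389.8,226.8]]
print('mouth',tri(*M),onz(f,M[0],.205),onz(g,M[1],.205))
print('tongue',tri([213,191.6],[396,191]))
s=onz(g,[[344,236.6],[420,244.4]],.03);print('stubs',s,np.degrees(np.arctan2(s[0,0]-s[1,0],s[1,1]-s[0,1])), s.mean(0))
for a,b in(([417.5,303.8],[233.5,266.5]),([337.6,308],[284.4,230.5]),([377.3,319.2],[253.1,236.4])):
    print(tri(a,b),onz(f,a,.024)[0,:2],onz(g,b,.024)[0,:2])
for nm,uv in (('pellet',[226,241]),('pellet',[292,254]),('pot',[316,183]),):print(nm,onz(g,uv,.014))
E
```

```text
mouth (array([ 0.52912218, -0.17642635,  0.20176565]), np.float64(0.004882352530450314)) [[ 0.53235754 -0.1709237   0.205     ]] [[ 0.52954831 -0.17805184  0.205     ]]
tongue (array([ 0.60765405, -0.19191227,  0.27447418]), np.float64(0.00029025285354583363))
stubs [[ 0.55192104 -0.06330404  0.03      ]
 [ 0.51014185 -0.29807465  0.03      ]] 169.9094226689744 [ 0.53103145 -0.18068935  0.03      ]
(array([0.48228538, 0.2877977 , 0.02243241]), np.float64(0.004228547460756126)) [0.48279895 0.29012444] [0.48274907 0.28551895]
(array([0.5860107 , 0.12397104, 0.02211782]), np.float64(0.00399744953418551)) [0.58690179 0.12665723] [0.58636236 0.12203367]
(array([0.57399547, 0.2232726 , 0.02208603]), np.float64(0.0038577133278087394)) [0.57486659 0.22568109] [0.57425877 0.22122856]
pellet [[0.56790702 0.30870068 0.014     ]]
pellet [[0.51131142 0.10295854 0.014     ]]
pot [[0.74094018 0.01156041 0.014     ]]
```

```bash
cat > to.py <<'E'
import sys
from h import *
from scipy.spatial.transform import Rotation as R
o=ctrl.get_obs(); A=R.from_euler('xyz',o['tcp_rot'],degrees=True)
print('t',round(o['t'],2),o['eef_pos'].round(4),o['tcp_rot'].round(2),'w',round(o['gripper_width'],4),'F',o['wrist_force'].round(1))
v=list(map(float,sys.argv[1:]))
for i in range(0,len(v),6):   # x y z roll pitch yaw
    B=R.from_euler('xyz',v[i+3:i+6],degrees=True)
    print(A.inv().apply(np.array(v[i:i+3])-o['eef_pos']).dot(1000).round(1),(A.inv()*B).as_rotvec(degrees=True).round(2))
E
python3 to.py .4825 .2875 .27 180 0 170 .4825 .2875 .18 180 0 170
```

```text
t 0.3 [0.1433 0.5569 0.4045] [-1.7997e+02 -1.0000e-02  1.6557e+02] w 0.0852 F [-0.2  0.7  0.2]
[-395.7 -176.3  134.5] [-0.03 -0.01 -4.43]
[-395.7 -176.2  224.5] [-0.03 -0.01 -4.43]
```

Emit:
{"name": "arm_command", "arguments": {"series": [-396,-176,134,0,0,-4.4,110,-396,-176,134,0,0,-4.4,110,-396,-176,134,0,0,-4.4,110,-396,-176,134,0,0,-4.4,110,-396,-176,134,0,0,-4.4,110,-396,-176,134,0,0,-4.4,110,-396,-176,134,0,0,-4.4,110,-396,-176,134,0,0,-4.4,110,-396,-176,134,0,0,-4.4,110,-396,-176,134,0,0,-4.4,110,-396,-176,134,0,0,-4.4,110,-396,-176,134,0,0,-4.4,110], "newtons": 30}}

```text
t: 1.3
eef_pos: [0.4864, 0.284, 0.2683]
tcp_rot: [-179.9, -0.1, 169.8]
wrist_force: [0.1, 0.6, -0.8]
gripper_width: 0.0485
```

```bash
python3 to.py .4825 .2875 .27 180 0 170 .4825 .2875 .18 180 0 170; python3 - <<'E'
from h import *
a=grab('scene')['image'][215:365,310:510];b=grab('top')['image'][180:330,160:360]
save('g1.png',cv2.resize(np.hstack([a,b]),None,fx=2,fy=2,interpolation=2))
E
```

```text
t 1.3 [0.4864 0.284  0.2683] [-1.7986e+02 -6.0000e-02  1.6975e+02] w 0.0485 F [ 0.1  0.6 -0.8]
[ 4.5  2.8 -1.7] [-0.14 -0.06 -0.25]
[ 4.4  3.  88.3] [-0.14 -0.06 -0.25]
```

View pics/g1.png

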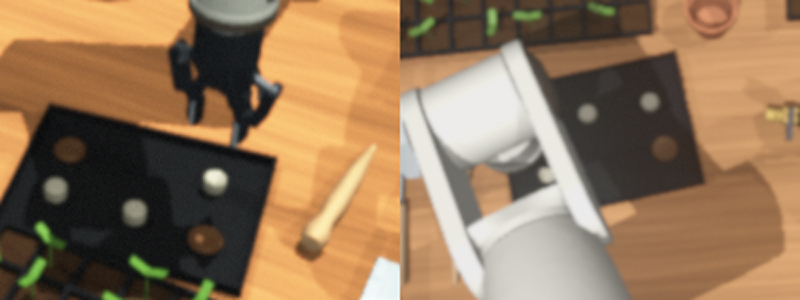

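Emit:
{"name": "arm_command", "arguments": {"series": [0,0,20,0,0,0,110,0,0,45,0,0,0,110,0,0,50,0,0,0,110,0,0,50,0,0,0,110]}}

```text
t: 1.73
eef_pos: [0.482, 0.2883, 0.2197]
tcp_rot: [-179.9, -0.1, 170.0]
wrist_force: [0.4, -0.8, 0.3]
gripper_width: 0.0487
```

```bash
python3 to.py .4825 .2875 .18 180 0 170; python3 - <<'E'
from h import *
f=grab('scene');a=f['image'][240:340,350:490]
o=ctrl.get_obs()['eef_pos'];print(proj(f,[o-[0,0,.173],[.4825,.2875,.024]]))
save('g2.png',cv2.resize(a,None,fx=4,fy=4,interpolation=2))
E
```

```text
t 1.73 [0.482  0.2883 0.2197] [-1.7992e+02 -1.3000e-01  1.7004e+02] w 0.0487 F [ 0.4 -0.8  0.3]
[-0.8 -0.6 39.7] [-0.08 -0.13  0.04]
[[417.77192895 296.34582987]
 [416.52088619 303.3503704 ]]
```

View pics/g2.png

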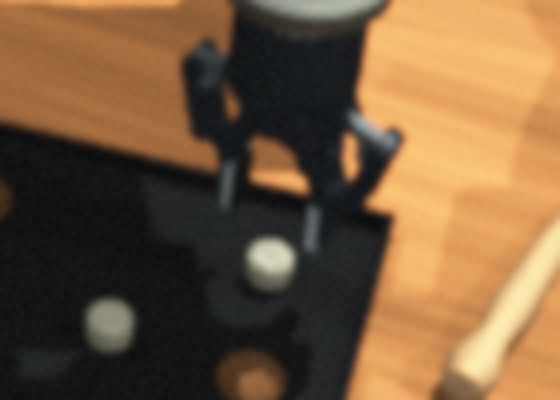

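Finger tips are at about (407,291) and (428,302), so the midpoint matches the prediction and sits centred over the tablet. Descend, grip and lift.

Emit:
{"name": "arm_command", "arguments": {"series": [-1,0,20,0,0,0,110,-1,0,40,0,0,0,110,-1,0,40,0,0,0,110,-1,0,40,0,0,0,255,-1,0,40,0,0,0,255,-1,0,40,0,0,0,255,-1,0,40,0,0,0,255,-1,0,40,0,0,0,255,-1,0,40,0,0,0,255]}}

```text
t: 2.53
eef_pos: [0.4843, 0.2879, 0.1826]
tcp_rot: [179.9, 0.1, 170.0]
wrist_force: [-1.6, -0.4, 7.6]
gripper_width: 0.0267
```

Emit:
{"name": "arm_command", "arguments": {"series": [0,0,-20,0,0,0,255,0,0,-60,0,0,0,255,0,0,-100,0,0,0,255,0,0,-140,0,0,0,255,0,0,-180,0,0,0,255,0,0,-220,0,0,0,255,0,0,-255,0,0,0,255,0,0,-255,0,0,0,255,0,0,-255,0,0,0,255]}}

```text
t: 3.28
eef_pos: [0.4836, 0.2875, 0.4389]
tcp_rot: [179.8, 0.2, 170.0]
wrist_force: [-0.8, -0.6, -0.8]
gripper_width: 0.0266
```

```bash
python3 to.py .531 -.176 .435 180 0 170 
```

```text
t 3.28 [0.4836 0.2875 0.4389] [179.85   0.24 169.98] w 0.0266 F [-0.8 -0.6 -0.8]
[-127.4 -448.2    3.3] [ 0.15  0.24 -0.02]
```

Emit:
{"name": "arm_command", "arguments": {"series": [-12,-40,0,0,0,0,255,-23,-80,0,0,0,0,255,-34,-120,0,0,0,0,255,-46,-160,0,0,0,0,255,-57,-200,0,0,0,0,255,-68,-240,0,0,0,0,255,-80,-280,0,0,0,0,255,-91,-320,0,0,0,0,255,-102,-360,0,0,0,0,255,-114,-400,0,0,0,0,255,-120,-425,0,0,0,0,255,-127,-448,2,0,0,0,255]}}

```text
t: 4.28
eef_pos: [0.5305, -0.178, 0.4333]
tcp_rot: [180.0, -0.0, 169.9]
wrist_force: [0.8, 1.2, -0.2]
gripper_width: 0.0268
```

Emit:
{"name": "arm_command", "arguments": {"series": [0,0,0,0,0,0,255,0,0,0,0,0,0,255,0,0,0,0,0,0,255]}}

```text
t: 4.53
eef_pos: [0.5308, -0.1753, 0.4333]
tcp_rot: [180.0, -0.0, 170.0]
wrist_force: [-0.8, 1.3, -0.1]
gripper_width: 0.0263
```

```bash
python3 to.py .531 -.176 .395 180 0 170; python3 - <<'E'
from h import *
f=grab('scene');g=grab('top')
o=ctrl.get_obs()['eef_pos']
for c in(f,g):print(proj(c,[o-[0,0,.173],[.531,-.176,.205]]).round(1))
a=cv2.resize(f['image'][150:250,190:300],None,fx=4,fy=4,interpolation=2)
b=cv2.resize(g['image'][170:270,340:430],None,fx=4,fy=4,interpolation=2)
save('g3.png',np.hstack([a,b]))
E
```

```text
t 4.53 [ 0.5308 -0.1753  0.4333] [ 1.7998e+02 -5.0000e-02  1.6996e+02] w 0.0263 F [-0.8  1.3 -0.1]
[-0.3 -0.6 38.3] [ 0.02 -0.05 -0.04]
[[238.5 182.1]
 [240.2 200.8]]
[[391.8 221. ]
 [389.  226.3]]
```

View pics/g3.png

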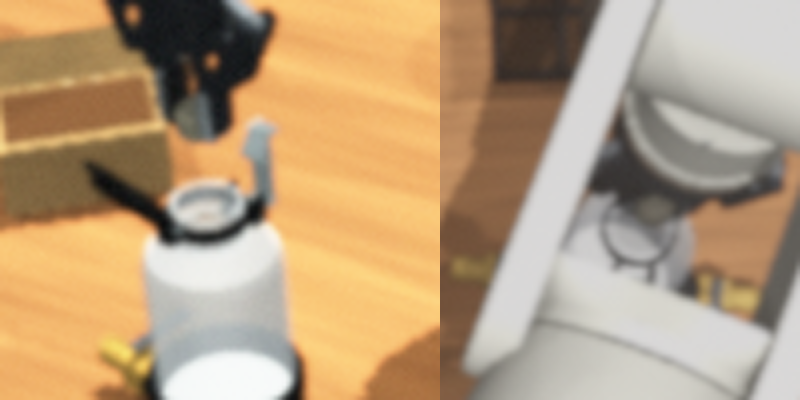

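Scene: tablet centre (238,180), mouth centre (241.5,200.7). Both views put the mouth about 2–3 mm further toward +y than assumed. I'll shift to y=-0.173 and lower.

Emit:
{"name": "arm_command", "arguments": {"series": [0,1,10,0,0,0,255,0,2,25,0,0,0,255,0,2,38,0,0,0,255,0,2,38,0,0,0,255,0,2,38,0,0,0,255]}}

```text
t: 5.05
eef_pos: [0.5313, -0.1731, 0.3952]
tcp_rot: [180.0, -0.1, 170.0]
wrist_force: [0.6, 0.7, -0.1]
gripper_width: 0.0266
```

```bash
python3 to.py .531 -.173 .385 180 0 170; python3 - <<'E'
from h import *
f=grab('scene');g=grab('top')
o=ctrl.get_obs()['eef_pos']
for c in(f,g):print(proj(c,[o-[0,0,.173],[.531,-.173,.205]]).round(1))
a=cv2.resize(f['image'][165:225,210:275],None,fx=6,fy=6,interpolation=2)
b=cv2.resize(g['image'][195:255,360:425],None,fx=6,fy=6,interpolation=2)
save('g4.png',np.hstack([a,b]))
E
```

```text
t 5.05 [ 0.5313 -0.1731  0.3952] [ 1.7999e+02 -7.0000e-02  1.7002e+02] w 0.0266 F [ 0.6  0.7 -0.1]
[ 0.3  0.1 10.2] [ 0.01 -0.07  0.02]
[[240.3 195. ]
 [241.2 201.1]]
[[389.1 224.5]
 [387.9 226.4]]
```

View pics/g4.png

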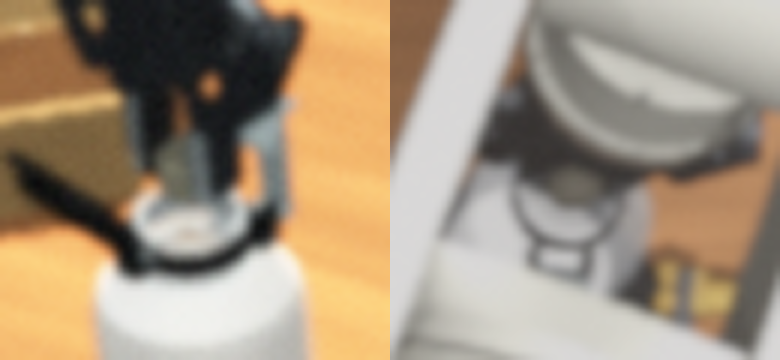

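Tablet and ring are aligned to about 2 mm, well within the 6 mm clearance. Small trim, lower, release.

Emit:
{"name": "arm_command", "arguments": {"series": [-1,1,5,0,0,0,255,-1,1,9,0,0,0,255,-1,1,9,0,0,0,255,-1,1,9,0,0,0,110,-1,1,9,0,0,0,110,-1,1,9,0,0,0,110,-1,1,9,0,0,0,110,-1,1,-10,0,0,0,110,-1,1,-40,0,0,0,110,-1,1,-40,0,0,0,110]}}

```text
t: 5.98
eef_pos: [0.5326, -0.173, 0.4409]
tcp_rot: [-179.9, 0.3, 170.0]
wrist_force: [0.8, -0.3, 1.2]
gripper_width: 0.0485
```

```bash
python3 to.py .5735 .2235 .435 180 0 170 .5735 .2235 .26 180 0 170; python3 - <<'E'
from h import *
f=grab('scene')
save('g5.png',cv2.resize(f['image'][165:285,200:300],None,fx=4,fy=4,interpolation=2))
E
```

```text
t 5.98 [ 0.5326 -0.173   0.4409] [-179.9     0.35  169.97] w 0.0485 F [ 0.8 -0.3  1.2]
[ 28.7 397.5   5.1] [-0.1   0.35 -0.03]
[ 29.8 397.9 180.1] [-0.1   0.35 -0.03]
```

View pics/g5.png

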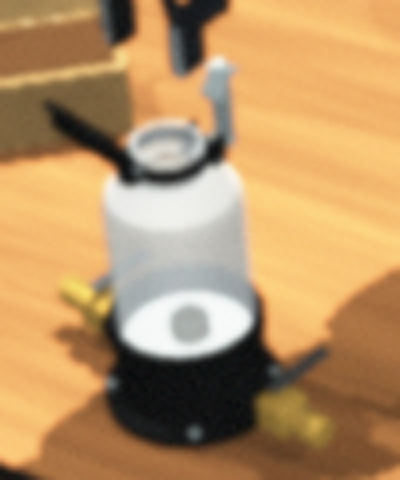

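The tablet lies on the canister floor (seen at about (247,246)). On to tablet2.

Emit:
{"name": "arm_command", "arguments": {"series": [3,40,0,0,0,0,110,6,80,0,0,0,0,110,9,120,0,0,0,0,110,12,160,0,0,0,0,110,15,200,0,0,0,0,110,18,240,0,0,0,0,110,20,280,10,0,0,0,110,23,318,30,0,0,0,110,26,355,60,0,0,0,110,29,385,90,0,0,0,110,29,397,120,0,0,0,110,29,397,160,0,0,0,110]}}

```text
t: 7.03
eef_pos: [0.5727, 0.2263, 0.2746]
tcp_rot: [179.9, 0.1, 170.1]
wrist_force: [1.1, 0.2, 0.0]
gripper_width: 0.0486
```

Emit:
{"name": "arm_command", "arguments": {"series": [0,0,20,0,0,0,110,0,0,35,0,0,0,110,0,0,35,0,0,0,110,0,0,35,0,0,0,110]}}

```text
t: 7.37
eef_pos: [0.5729, 0.223, 0.2402]
tcp_rot: [-180.0, -0.1, 170.0]
wrist_force: [0.8, 0.2, 0.5]
gripper_width: 0.0483
```

```bash
python3 to.py .5735 .2235 .183 180 0 170
```

```text
t 7.37 [0.5729 0.223  0.2402] [-1.7996e+02 -8.0000e-02  1.6997e+02] w 0.0483 F [0.8 0.2 0.5]
[-0.5  0.6 57.2] [-0.04 -0.08 -0.03]
```

Emit:
{"name": "arm_command", "arguments": {"series": [-1,1,30,0,0,0,110,-1,1,56,0,0,0,110,-1,1,56,0,0,0,110,-1,1,56,0,0,0,255,-1,1,56,0,0,0,255,-1,1,56,0,0,0,255,-1,1,56,0,0,0,255,-1,1,56,0,0,0,255,-1,1,56,0,0,0,255]}}

```text
t: 8.12
eef_pos: [0.5748, 0.224, 0.187]
tcp_rot: [179.9, 0.2, 170.0]
wrist_force: [-0.8, 0.1, 10.2]
gripper_width: 0.0266
```

Emit:
{"name": "arm_command", "arguments": {"series": [0,0,-20,0,0,0,255,0,0,-60,0,0,0,255,0,0,-100,0,0,0,255,0,0,-140,0,0,0,255,0,0,-180,0,0,0,255,0,0,-220,0,0,0,255,0,0,-250,0,0,0,255,0,0,-250,0,0,0,255,0,0,-250,0,0,0,255]}}

```text
t: 8.87
eef_pos: [0.5738, 0.2238, 0.4378]
tcp_rot: [179.9, 0.3, 170.0]
wrist_force: [0.6, -0.1, -1.6]
gripper_width: 0.0262
```

```bash
python3 to.py .532 -.172 .43 180 0 170
```

```text
t 8.87 [0.5738 0.2238 0.4378] [179.89   0.25 169.98] w 0.0262 F [ 0.6 -0.1 -1.6]
[ -27.7 -397.1    7.2] [ 0.11  0.25 -0.02]
```

Emit:
{"name": "arm_command", "arguments": {"series": [-3,-40,0,0,0,0,255,-6,-80,0,0,0,0,255,-9,-120,0,0,0,0,255,-12,-160,0,0,0,0,255,-15,-200,0,0,0,0,255,-18,-240,0,0,0,0,255,-20,-280,0,0,0,0,255,-23,-320,0,0,0,0,255,-26,-360,0,0,0,0,255,-27,-385,0,0,0,0,255,-28,-397,5,0,0,0,255,-28,-397,5,0,0,0,255]}}

```text
t: 9.87
eef_pos: [0.5322, -0.174, 0.428]
tcp_rot: [180.0, -0.1, 169.8]
wrist_force: [-0.0, 1.0, -0.0]
gripper_width: 0.0265
```

Emit:
{"name": "arm_command", "arguments": {"series": [0,0,0,0,0,0,255,0,0,0,0,0,0,255,0,0,10,0,0,0,255,0,0,25,0,0,0,255,0,0,32,0,0,0,255,0,0,32,0,0,0,255,0,0,32,0,0,0,255]}}

```text
t: 10.45
eef_pos: [0.5328, -0.1714, 0.3976]
tcp_rot: [180.0, -0.0, 170.0]
wrist_force: [0.2, -0.4, -0.0]
gripper_width: 0.0265
```

```bash
python3 to.py .532 -.172 .39 180 0 170; python3 - <<'E'
from h import *
f=grab('scene');save('g6.png',cv2.resize(f['image'][165:225,210:275],None,fx=6,fy=6,interpolation=2))
E
```

```text
t 10.45 [ 0.5328 -0.1714  0.3976] [ 1.7999e+02 -3.0000e-02  1.7002e+02] w 0.0265 F [ 0.2 -0.4 -0. ]
[ 0.6 -0.8  7.6] [ 0.01 -0.03  0.02]
```

View pics/g6.png

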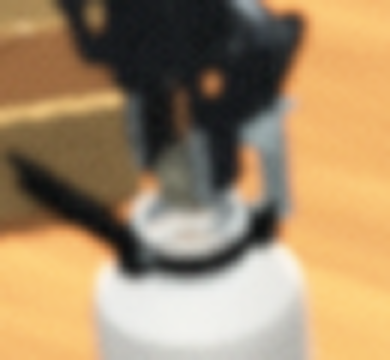

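Same picture as the first time: tablet over the ring at crop x≈190 (10 pictures viewed). Lower, release, and go to tablet1.

Emit:
{"name": "arm_command", "arguments": {"series": [0,-1,4,0,0,0,255,0,-1,8,0,0,0,255,0,-1,8,0,0,0,255,0,-1,8,0,0,0,110,0,-1,8,0,0,0,110,0,-1,8,0,0,0,110,0,-1,8,0,0,0,110,0,-1,-10,0,0,0,110,0,-1,-38,0,0,0,110,0,-1,-38,0,0,0,110,0,-1,-38,0,0,0,110]}}

```text
t: 11.42
eef_pos: [0.5325, -0.1729, 0.4372]
tcp_rot: [-180.0, 0.1, 170.0]
wrist_force: [0.3, -0.1, -0.4]
gripper_width: 0.0486
```

```bash
cat > can.py <<'E'
from h import *
f=grab('scene'); im=f['image'][225:260,228:265].astype(int)
m=((im.mean(2)<190)&(im.mean(2)>90)&(np.ptp(im,axis=2)<30)).astype(np.uint8)
for r in im.mean(2)[8:30,3:34].astype(int): print(*r)
x=f['image'][280:350,310:450].min(2)>95
n,l,s,c=cv2.connectedComponentsWithStats(x.astype(np.uint8));print([(c[i]+[310,280]).round(1).tolist()+[int(s[i,4])] for i in range(1,n) if 60<s[i,4]<200])
E
python3 can.py; python3 to.py .587 .124 .435 180 0 170 .587 .124 .245 180 0 170
```

```text
183 183 184 182 182 181 181 182 181 181 184 182 182 182 183 179 181 178 179 178 174 173 171 169 166 167 168 170 169 173 183
184 182 181 178 177 177 175 178 179 180 182 182 180 179 179 178 178 177 176 175 175 172 171 169 166 166 165 165 164 167 175
180 180 176 174 175 173 176 177 177 180 179 178 175 174 174 173 175 177 174 175 174 172 172 167 167 165 165 163 160 162 165
178 175 174 172 169 172 175 176 178 178 174 170 171 171 170 171 170 170 172 171 174 173 170 170 165 164 165 163 159 160 155
175 173 174 171 172 172 175 178 178 175 172 168 169 168 169 169 171 170 172 173 183 188 183 177 170 168 165 163 161 158 150
172 171 171 169 171 173 175 179 182 180 172 167 169 169 169 171 170 172 172 184 203 216 213 205 196 185 175 168 161 159 154
170 172 170 171 172 176 182 194 201 195 178 170 168 171 171 172 173 172 175 191 221 236 238 235 230 220 203 186 173 161 155
171 171 171 174 181 191 208 224 229 221 191 174 171 173 172 171 174 172 175 191 225 242 246 246 244 240 234 222 200 178 160
170 171 175 184 202 224 234 240 241 234 202 176 170 173 173 172 173 169 170 188 221 242 247 248 248 247 244 
[... 1096 characters left out ...]
45 243 237 225 192 145 98 57 30
71 116 168 207 230 238 242 243 246 247 247 246 243 238 232 227 225 228 232 235 238 239 233 220 199 161 121 77 40 21 17
33 56 94 137 173 196 212 225 234 239 240 241 241 240 237 234 232 232 230 224 215 204 182 150 118 88 57 34 20 17 16
18 29 41 66 92 116 138 161 182 194 201 206 210 213 212 205 198 192 182 160 142 123 97 73 52 35 24 16 18 18 16
13 17 20 27 34 49 63 82 97 111 117 124 132 136 134 128 119 111 96 80 65 50 39 28 24 18 20 18 17 13 15
[[312.1, 292.3, 123], [337.8, 308.3, 103]]
t 11.47 [ 0.5325 -0.1729  0.4359] [-1.7998e+02  4.0000e-02  1.6998e+02] w 0.0483 F [-0.2 -0.1 -0.2]
[ -2.  301.9   0.8] [-0.02  0.04 -0.02]
[ -1.9 301.9 190.8] [-0.02  0.04 -0.02]
```

The grey blob in the canister is now about twice as tall (two tablets stacked), and one tablet is left in the tray. Next, tablet1.

Emit:
{"name": "arm_command", "arguments": {"series": [0,40,0,0,0,0,110,0,80,0,0,0,0,110,0,120,0,0,0,0,110,0,160,0,0,0,0,110,-1,200,5,0,0,0,110,-1,235,25,0,0,0,110,-2,265,50,0,0,0,110,-2,290,80,0,0,0,110,-2,302,115,0,0,0,110,-2,302,155,0,0,0,110,-2,302,190,0,0,0,110,-2,302,190,0,0,0,110]}}

```text
t: 12.47
eef_pos: [0.5849, 0.1243, 0.2379]
tcp_rot: [-179.8, -0.6, 170.0]
wrist_force: [-2.1, -1.1, -2.4]
gripper_width: 0.0484
```

Emit:
{"name": "arm_command", "arguments": {"series": [0,0,0,0,0,0,110,0,0,0,0,0,0,110]}}

```text
t: 12.63
eef_pos: [0.5875, 0.124, 0.2476]
tcp_rot: [180.0, 0.1, 170.0]
wrist_force: [-0.3, -0.8, 1.2]
gripper_width: 0.0486
```

```bash
python3 to.py .587 .1245 .183 180 0 170
```

```text
t 12.63 [0.5875 0.124  0.2476] [1.7998e+02 9.0000e-02 1.6996e+02] w 0.0486 F [-0.3 -0.8  1.2]
[ 0.7  0.4 64.6] [ 0.02  0.09 -0.04]
```

Emit:
{"name": "arm_command", "arguments": {"series": [0,0,30,0,0,0,110,0,0,62,0,0,0,110,0,0,62,0,0,0,110,0,0,62,0,0,0,255,0,0,62,0,0,0,255,0,0,62,0,0,0,255,0,0,62,0,0,0,255,0,0,62,0,0,0,255,0,0,62,0,0,0,255]}}

```text
t: 13.38
eef_pos: [0.5879, 0.1241, 0.1866]
tcp_rot: [180.0, 0.2, 170.0]
wrist_force: [-1.2, -0.9, 10.0]
gripper_width: 0.0265
```

Emit:
{"name": "arm_command", "arguments": {"series": [0,0,-20,0,0,0,255,0,0,-60,0,0,0,255,0,0,-100,0,0,0,255,0,0,-140,0,0,0,255,0,0,-180,0,0,0,255,0,0,-220,0,0,0,255,0,0,-250,0,0,0,255,0,0,-250,0,0,0,255,0,0,-250,0,0,0,255]}}

```text
t: 14.13
eef_pos: [0.5866, 0.1241, 0.4373]
tcp_rot: [179.9, 0.3, 170.0]
wrist_force: [-0.2, -0.0, -1.1]
gripper_width: 0.0265
```

```bash
python3 to.py .532 -.172 .43 180 0 170
```

```text
t 14.13 [0.5866 0.1241 0.4373] [179.93   0.3  169.98] w 0.0265 F [-0.2 -0.  -1.1]
[   2.3 -301.1    6.9] [ 0.07  0.3  -0.02]
```

Emit:
{"name": "arm_command", "arguments": {"series": [0,-40,0,0,0,0,255,0,-80,0,0,0,0,255,1,-120,0,0,0,0,255,1,-160,0,0,0,0,255,1,-200,0,0,0,0,255,2,-240,0,0,0,0,255,2,-270,0,0,0,0,255,2,-290,2,0,0,0,255,2,-301,5,0,0,0,255,2,-301,5,0,0,0,255,2,-301,5,0,0,0,255,2,-301,5,0,0,0,255]}}

```text
t: 15.13
eef_pos: [0.5328, -0.171, 0.4287]
tcp_rot: [180.0, -0.0, 170.0]
wrist_force: [0.4, 0.3, -0.5]
gripper_width: 0.0262
```

Emit:
{"name": "arm_command", "arguments": {"series": [0,0,10,0,0,0,255,0,0,25,0,0,0,255,0,0,32,0,0,0,255,0,0,32,0,0,0,255,0,0,32,0,0,0,255]}}

```text
t: 15.55
eef_pos: [0.5328, -0.1714, 0.3965]
tcp_rot: [180.0, -0.0, 170.0]
wrist_force: [0.1, -0.1, 0.7]
gripper_width: 0.0263
```

```bash
python3 to.py .532 -.172 .39 180 0 170
```

```text
t 15.55 [ 0.5328 -0.1714  0.3965] [ 1.8000e+02 -4.0000e-02  1.7001e+02] w 0.0263 F [ 0.1 -0.1  0.7]
[ 0.7 -0.7  6.5] [ 0.   -0.04  0.01]
```

Emit:
{"name": "arm_command", "arguments": {"series": [0,-1,4,0,0,0,255,0,-1,7,0,0,0,255,0,-1,7,0,0,0,255,0,-1,7,0,0,0,110,0,-1,7,0,0,0,110,0,-1,7,0,0,0,110,0,-1,7,0,0,0,110,0,-1,-10,0,0,0,110,0,-1,-50,0,0,0,110,0,-1,-80,0,0,0,110,0,-1,-80,0,0,0,110,0,-1,-80,0,0,0,110]}}

```text
t: 16.55
eef_pos: [0.5324, -0.1729, 0.4786]
tcp_rot: [-179.9, 0.2, 170.0]
wrist_force: [-0.8, -0.4, -1.8]
gripper_width: 0.0483
```

```bash
python3 can.py; python3 to.py .6 -.19 .47 180 0 170; python3 - <<'E'
from h import *
f=grab('scene')
save('g7.png',cv2.resize(f['image'][165:285,200:300],None,fx=5,fy=5,interpolation=2))
E
```

```text
183 181 183 183 184 182 181 180 180 179 175 170 171 172 172 173 172 172 171 170 170 166 167 167 168 167 169 168 168 173 182
182 179 180 176 177 177 177 178 178 178 177 171 170 172 173 173 175 173 173 170 166 168 168 167 168 166 166 165 165 170 176
182 177 176 174 174 176 176 179 180 179 174 169 169 172 172 175 174 174 171 168 167 165 169 167 167 164 164 163 161 162 165
179 175 172 173 171 173 173 177 180 178 176 170 170 169 172 174 173 172 171 170 166 169 170 169 168 164 163 163 161 160 156
175 173 172 171 172 171 174 177 179 180 177 172 170 171 172 173 173 172 173 167 171 174 178 175 171 167 165 164 161 159 154
171 172 172 170 173 175 175 178 186 190 187 176 173 169 171 171 171 169 169 172 178 192 205 204 196 184 175 168 160 159 153
171 172 172 171 173 176 184 197 208 215 209 191 174 171 171 171 171 170 170 172 183 210 229 235 230 221 203 185 174 163 157
169 170 171 174 181 192 209 224 234 236 228 203 179 173 172 172 174 171 171 171 183 219 240 245 243 241 234 222 200 177 161
172 171 175 186 205 221 234 241 244 244 237 211 182 172 172 174 173 175 172 170 183 217 240 247 248 246 245 
[... 1035 characters left out ...]
248 248 248 247 243 235 218 201 193 193 197 208 224 235 242 245 243 237 226 193 145 96 59 28
69 116 167 207 229 237 241 244 245 247 247 246 243 237 231 227 226 228 232 235 239 239 234 221 197 163 123 73 43 23 20
34 57 98 136 172 197 214 227 233 238 241 241 241 240 237 234 233 233 231 224 215 203 180 149 120 86 59 35 23 16 15
18 29 44 64 92 114 139 163 181 195 204 206 211 214 212 205 200 194 183 160 140 125 101 70 52 36 27 22 18 17 15
20 18 21 27 34 47 64 84 97 107 118 123 135 135 134 128 119 111 97 78 64 52 40 28 21 19 19 20 19 20 17
[[312.4, 292.0, 146]]
t 16.6 [ 0.5325 -0.1729  0.4769] [-1.7998e+02  4.0000e-02  1.6998e+02] w 0.0484 F [-0.8  0.2 -0.1]
[-69.5  -5.1   7. ] [-0.02  0.04 -0.02]
```

View pics/g7.png

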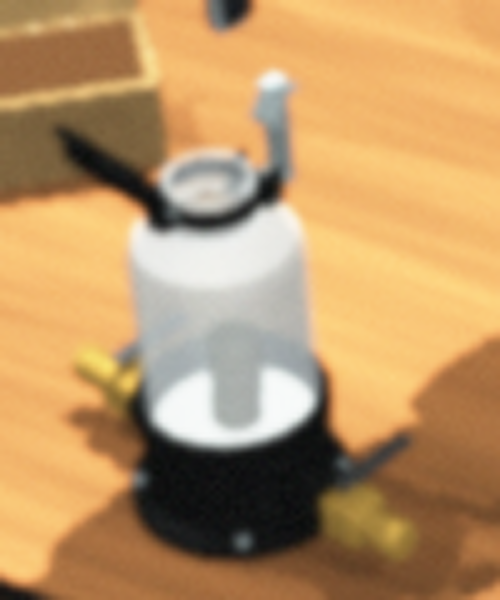

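Three tablets stand stacked in the canister and the tray has none left (11 pictures viewed). Now the lid: fingers shut, move behind the tongue (+x side), then down.

Emit:
{"name": "arm_command", "arguments": {"series": [-30,0,0,0,0,0,255,-70,0,0,0,0,0,255,-100,0,0,0,0,0,255,-112,0,0,0,0,0,255,-112,0,0,0,0,0,255,-112,0,0,0,0,0,255,-112,0,15,0,0,0,255,-112,0,35,0,0,0,255,-112,0,48,0,0,0,255,-112,0,48,0,0,0,255,-112,0,48,0,0,0,255]}}

```text
t: 17.57
eef_pos: [0.6421, -0.1923, 0.4288]
tcp_rot: [180.0, -0.1, 170.0]
wrist_force: [-1.0, 0.3, 0.8]
gripper_width: 0.0001
```

```bash
cat > lid.py <<'E'
from h import *
from scipy.spatial.transform import Rotation as R
o=ctrl.get_obs();d=o['eef_pos']-[.532,-.173,0];c,s=np.cos(np.radians(10)),np.sin(np.radians(10))
print('t',o['t'],'X',round((d[0]*c-d[1]*s)*1e3,1),'Y',round((d[0]*s+d[1]*c)*1e3,1),'tipZ',round(d[2]*1e3-173,1),o['tcp_rot'].round(1),'F',o['wrist_force'].round(1),'w',round(o['gripper_width'],4))
E
python3 lid.py
```

```text
t 17.5667 X 111.8 Y 0.1 tipZ 255.8 [ 1.8e+02 -1.0e-01  1.7e+02] F [-1.   0.3  0.8] w 0.0001
```

Emit:
{"name": "arm_command", "arguments": {"series": [17,0,0,0,0,0,255,32,0,-2,0,0,0,255,45,0,-4,0,0,0,255,52,0,-7,0,0,0,255,59,0,-9,0,0,0,255,67,0,-12,0,0,0,255,75,0,-14,0,0,0,255,83,0,-12,0,0,0,255,91,0,-10,0,0,0,255,91,0,-10,0,0,0,255,91,0,-10,0,0,0,255]}}

```text
t: 18.48
eef_pos: [0.5529, -0.1765, 0.4386]
tcp_rot: [180.0, -0.0, 170.0]
wrist_force: [0.4, 0.7, 0.2]
gripper_width: -0.0001
```

```bash
python3 lid.py; python3 - <<'E'
from h import *
f=grab('scene')
save('g8.png',cv2.resize(f['image'][150:230,190:300],None,fx=6,fy=6,interpolation=2))
E
```

```text
t 18.4833 X 21.2 Y 0.2 tipZ 265.6 [180.  -0. 170.] F [0.4 0.7 0.2] w -0.0001
```

View pics/g8.png

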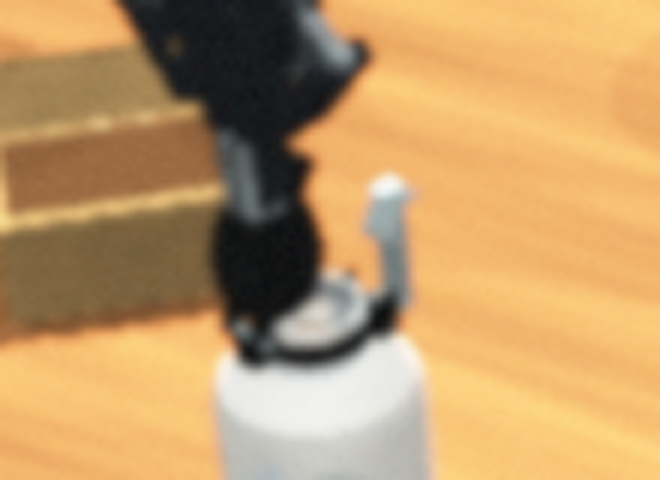

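The lid (black disc at crop (268,255)) is past upright, with the fingers on its upper face. Continue the arc down to the first touch of the catch.

Emit:
{"name": "arm_command", "arguments": {"series": [7,0,4,0,0,0,255,14,0,9,0,0,0,255,20,0,15,0,0,0,255,25,0,21,0,0,0,255,29,0,28,0,0,0,255,32,0,35,0,0,0,255,34,0,41,0,0,0,255,34,0,43,0,0,0,255,34,0,43,0,0,0,255]}}

```text
t: 19.28
eef_pos: [0.5196, -0.1706, 0.3953]
tcp_rot: [-180.0, -0.0, 170.0]
wrist_force: [-0.2, -0.7, -0.5]
gripper_width: 0.0001
```

```bash
python3 lid.py
```

```text
t 19.2833 X -12.7 Y 0.2 tipZ 222.3 [-180.   -0.  170.] F [-0.2 -0.7 -0.5] w 0.0001
```

Emit:
{"name": "arm_command", "arguments": {"series": [0,0,2,0,0,0,255,0,0,4,0,0,0,255,0,0,6,0,0,0,255,0,0,8,0,0,0,255,0,0,8,0,0,0,255,0,0,8,0,0,0,255]}}

```text
t: 19.78
eef_pos: [0.5197, -0.1707, 0.3882]
tcp_rot: [-180.0, 0.0, 170.0]
wrist_force: [-3.9, 0.8, 7.6]
gripper_width: 0.0001
```

```bash
python3 lid.py
```

```text
t 19.7833 X -12.5 Y 0.2 tipZ 215.2 [-180.    0.  170.] F [-3.9  0.8  7.6] w 0.0001
```

Emit:
{"name": "arm_command", "arguments": {"series": [0,0,2,0,0,0,255,0,0,4,0,0,0,255,0,0,5,0,0,0,255,0,0,5,0,0,0,255]}}

```text
t: 20.12
eef_pos: [0.5193, -0.1705, 0.3867]
tcp_rot: [-179.9, 0.2, 170.0]
wrist_force: [-19.2, 7.8, 47.0]
gripper_width: -0.0001
```

```bash
python3 lid.py
```

```text
t 20.1167 X -12.9 Y 0.3 tipZ 213.7 [-179.9    0.2  170. ] F [-19.2   7.8  47. ] w -0.0001
```

Emit:
{"name": "arm_command", "arguments": {"series": [0,0,-5,0,0,0,255,0,0,-30,0,0,0,255,0,0,-65,0,0,0,255,0,0,-100,0,0,0,255,0,40,-130,0,0,0,255,0,80,-140,0,0,0,255,0,120,-150,0,0,0,255,0,160,-150,0,0,0,255,0,160,-150,0,0,0,255,0,160,-150,0,0,0,255]}}

```text
t: 20.95
eef_pos: [0.5479, -0.0109, 0.5326]
tcp_rot: [180.0, 0.0, 170.2]
wrist_force: [-0.2, 0.0, 0.0]
gripper_width: -0.0003
```

```bash
python3 lid.py; python3 - <<'E'
from h import *
ex=np.array([.985,-.174,0]);ey=np.array([.174,.985,0]);C=np.array([.532,-.173,0])
f=grab('scene');g=grab('top')
P=lambda x,z,y=0:C+ex*x+ey*y+[0,0,z]
p=[P(0,.215),P(-.044,.214),P(-.05,.232),P(0.028,.215),P(-.028,.215),P(0,.215,.028),P(0,.215,-.028)]
for n,q in(('scene',f),('top',g)): print(n,proj(q,p).round(1).tolist())
old=cv2.imread('pics/scene1.png')[:,:,::-1]
for nm,im in(('old',old),('new',f['image'])):
    print(nm)
    for r in im[176:210,226:264].mean(2).astype(int)[::2]: print(' '.join('%3d'%v for v in r))
print('top')
for r in g['image'][212:252,374:410].mean(2).astype(int)[::2]: print(' '.join('%3d'%v for v in r))
E
```

```text
t 20.95 X -12.5 Y 162.4 tipZ 359.6 [180.    0.  170.2] F [-0.2  0.   0. ] w -0.0003
scene [[240.6, 198.0], [253.0, 190.3], [254.1, 183.3], [232.5, 203.3], [248.5, 192.9], [248.8, 202.1], [232.6, 194.0]]
top [[388.4, 225.1], [387.2, 240.9], [388.1, 241.6], [389.1, 215.3], [387.7, 235.1], [378.2, 224.1], [398.7, 226.2]]
old
110 137 175 198 200 189 185 182 184 183 182 181 181 179 177 178 177 178 179 179 178 179 178 178 180 179 180 181 182 183 181 181 182 181 180 180 178 177
105 123 157 187 195 194 187 186 187 188 188 186 186 186 183 183 183 181 180 179 178 179 179 178 179 181 183 189 193 192 186 183 180 182 181 183 182 181
132 144 163 184 194 187 180 182 183 184 186 186 186 188 188 187 187 186 187 186 187 186 184 182 186 197 217 235 243 244 239 227 212 198 186 181 180 180
150 150 154 155 150 153 162 176 181 180 181 183 180 181 183 183 185 186 187 187 188 187 186 188 191 200 216 231 241 245 245 243 234 213 191 180 179 181
100  96  95  95 100 118 149 166 176 179 179 173 174 176 174 178 179 181 182 183 182 185 184 184 186 180 169 169 179 184 185 189 190 187 182 180 180 181
 92  91  94  94 
[... 6579 characters left out ...]
 173 174 176 173 166 152 142 157 180 192 194 192 190 190 191 192 182 159 130 108  88  70  61  59  62  85 113 124 118 108 113
184 185 185 186 186 185 185 185 185 175 155 142 157 180 191 195 197 200 201 195 183 161 129  99  75  60  56  58  60  75 105 130 137 128 116 119
183 185 186 186 186 186 186 186 185 179 171 165 162 161 160 163 170 180 183 175 154 122  89  66  53  50  53  56  65  80 105 123 126 120 113 117
175 182 185 186 186 186 186 186 186 186 186 184 184 185 184 183 181 176 162 138 106  75  62  63  74  83  88  95 106 111 107  97  93  98 106 110
122 144 162 174 180 183 185 185 185 185 184 184 184 182 178 172 158 136 106  78  63  62  73  97 117 130 132 134 133 130 120 107 102 105 111 119
```

The lid is dark and flat at the height expected when shut. The tongue's upper edge is at v≈189–190, where it would be about 185.6 if resting on the nose. The catch is at its original home pixels, and the arm is clear. Handing in.

```bash
python3 -c "
from h import *
print(ctrl.finish_job())"
```

```text
the job is handed in; nothing more can be done
None
```

All three tablets are in the feeder, the lid is shut under the catch, and I handed the job in at about 21 s of the 72 s allowed. No verdict was reported.

**Last checks:**
- **Tablets:** the picture after the third drop shows them stacked in one column inside the canister, and none is left in the tray. I did not look at the canister again after shutting the lid.
- **Lid and catch:** pixel values put the tongue at the shut height and the catch within about a quarter pixel of its original position. I checked this from numbers, because the 12-picture limit was used up.
- **Arm:** it is clear of everything, with the wrist force near 0 N.

**What disagreed or went over:**
- **Cameras:** the two views differed by 4–7 mm in y. I corrected for that at the mouth before the first drop.
- **Pressing force:** the last push reached 47 N vertically at the wrist once the lid met its stop, more than the 5–10 N needed. It went through the fingertips, so I don't expect it to count against the 40 N limit on the arm and gripper body, and it stays under the 120 N wrist limit.
- **Bystanders:** the arm did not come near the pellets or other bench objects, but I did not re-measure their positions at the end.

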